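# Nest three plywood templates on a stepped hook

## Robot

A 6-joint arm with a two-finger parallel gripper is mounted at the origin on the work surface. World frame = base frame: x ahead of the robot, y to its left, z up, the work surface at z = 0. Lengths are in m, angles in rad, forces in N, time in s.
With the tool pointing down it reaches from about 0.25 to 0.8 m from the base axis. Payload 8.5 kg.
Tool frame: the origin (TCP) lies midway between the tips of the shut fingers; the grasp point (between the pads) lies 19 mm behind it; z points along the fingers, y is the direction in which the jaws open and shut (so a half turn about z gives the same grasp; the last joint's range is limited). The gripper opens to 85 mm and grips with 20 to 120 N. Pads are 22 mm wide; open, the fingers measure 114 mm over their backs; the gripper's body (76 mm by 85 mm) begins 54 mm behind the grasp point. The pads swing forward as they close: fully open they stand 13 mm farther back than shut.
Start: joints at [-1.348, 0.238, -0.013, 1.319, 0, 1.571], TCP at [0.116, -0.512, 0.231] pointing down, gripper open.
Joint ranges: [-2.66, 2.66], [-1.03, 1.9], [-1.14, 1.46], [-1.82, 2.27], [-1.45, 1.34], [-3.14, 3.14]. Speed limits (rad/s): [2.22, 2.22, 2.79, 3.14, 3.14, 3.14].

## Interface

Orientations are given as [roll, pitch, yaw] about the fixed x, y, z axes, in that order (R = Rz(yaw) Ry(pitch) Rx(roll)).
In Python, from cell import * gives the robot as it stands.
- The arm moves only by the tool jog_arm, never from a script. Its argument "targets" is a list of rows, each a list of 4 numbers: the shift along the world's x, y, z in cm, then the turn about the world's z in rad. In form: [[tx, ty, tz, yaw], ...]. A call has 1 to 20 rows; each row shifts and turns the commanded pose from where the row before left it; what a row does not reach is not made up. A row lasts 1/10 s, in which the tool goes at most 50 mm and 8.59 degrees, less where a joint would pass 70% of its speed; a pose out of reach is approached as far as the arm can. A call with a gripper value outside its range is refused whole. "hand" is the opening, from 0 (shut) to 1 (fully open), set as the call begins (left out, the last holds). The fingers move at their own pace and stop on an object; "force" is the grip in N (left out, the last holds). Time passes only in rows, so rows that do not move let the fingers close. It gives the time, the measured TCP pose, the force and the opening at its end, in the units of the state.
- get_state(): the state, without advancing time (a new reading comes with each control period).
- get_image(name): name is "scene" or "top" or "wrist"; returns a dict with "color" (400x640x3 uint8, red, green, blue), "camera_matrix" (3x3 intrinsics, pixels), "R" (3x3) and "t" (3): a world point X has camera coordinates R X + t. Camera axes: x right, y down, z forward; pixel columns grow to the right and rows downward; lengths in m; the calibration is good to about 2 mm. The wrist camera is an equidistant fisheye: a pixel r from the principal point sees the ray r / f radians off the axis. A picture is of the moment at which its call begins. There is no depth.
- close_job(): hands the job in, once; it reports no verdict.
The state is a dict: "t": time; "joint_pos": joint angles; "qd": joint speeds; "tau": joint torques, N m; "ee_pos": TCP position; "tcp_rot": TCP orientation; "ft_force": force on the tool from outside, world axes, zero at the start; "torque": the same for the moment, N m; "grip_width": finger opening in m.
Only numpy, scipy, OpenCV 4.12 (cv2) and the standard library are available. Lean on these libraries where they do the work, as an engineer would, in place of code of your own. Each camera call takes 0.05 s, during which the arm holds its last target. There are 200 camera calls.

## Task

Hang the three plywood templates from the rack on the stand's hook: the largest first, then the middle one, then the smallest in front. Holding each by its tab, lift it over the hook's upturned end, set it down gently on the bar, slide it back and press it straight back with a gentle but definite push of about 10 N (at least 5, never more than 25), held for a moment, so that it is fully home, flat against the steel stop or against the template before it, before the next is hung. Leave the templates hanging freely at rest on the hook and do not disturb the brush pot, the bottle or the tin.

Things in the scene. Friction and masses are not known exactly. Their poses are not given: they have to be found in the camera images.
- large: loose upright plywood template, 110 wide (y) x 135 tall (z) x 12 mm thick (x), the largest, about 0.11 kg, with a 70 x 32 mm window low down; both faces alike. Origin: centre of underside. Its top 37 mm is a grip tab 28 mm wide (y), centred: grip it across this width. Below it, a hanging slot through the thickness, 24 wide, 30 mm high, upper edge 50 mm below the tab's top (85 mm above origin)
- medium: loose upright plywood template, 90 wide (y) x 115 tall (z) x 12 mm thick (x), the middle one, about 0.085 kg, with a 50 x 16 mm window low down; both faces alike. Origin: centre of underside. Its top 37 mm is a grip tab 40 mm wide (y), centred: grip it across this width. Below it, a hanging slot through the thickness, 18 wide, 30 mm high, upper edge 50 mm below the tab's top (65 mm above origin)
- small: loose upright plywood template, 70 wide (y) x 95 tall (z) x 12 mm thick (x), the smallest, about 0.06 kg, no window; both faces alike. Origin: centre of underside. Its top 37 mm is a grip tab 52 mm wide (y), centred: grip it across this width. Below it, a hanging slot through the thickness, 12 wide, 30 mm high, upper edge 50 mm below the tab's top (45 mm above origin)
- large_slot (a point): middle of the upper edge of the largest template's hanging slot, at mid-thickness (it rests on the bar's top when hung)
- medium_slot (a point): the same point of the middle template
- small_slot (a point): the same point of the smallest template
- stand: fixed wooden stand (base 200 x 140 x 16 mm, post 36 mm wide, 210 mm tall) carrying a steel hook: a level bar 10 mm high, its flat top 200 mm above the table, reaching 110 mm from the stop towards the stand's -x. Origin on the table under the middle of the hook (stop face at x = +55 mm); x points from the free end to the stop, y across the hook, z up
- stop_face (a point): where the bar's top line meets the stop's front face; axes as the stand's. Bar width from here: 20 mm for the first 10 mm, 14 mm up to 22 mm, then 8 mm to the end, tops flush, 3 mm 45-degree lead-ins beside each step; a slot passes only a narrower section, so only largest, middle, smallest nest face to face (slot points 6, 18, 30 mm in front)
- hook_tip (a point): centre of the top of the hook's upturned end (8 x 8 mm, the last 8 mm of the bar), 106 mm in front of the stop face and 10 mm above the bar's top
- rack: fixed wooden rack, 240 (x) x 130 (y) x 36 mm, origin at the centre of its underside. Three slots across it at x = -80, 0, +80 mm, floor 12 mm above the table, 15 mm wide between ribs 24 mm high; a template stands in each, in any order, its x along the rack's x
- brush_pot: bystander: glass pot of brushes, 72 mm across, about 190 mm tall, origin at the centre of its underside
- bottle: bystander: white bottle, 60 mm across, 170 mm tall, origin at the centre of its underside
- tin: bystander: flat red tin, 100 x 70 x 32 mm, origin at the centre of its underside
- stop: rigid steel stop plate on the stand, 70 mm wide from 50 mm below to 12 mm above the bar's top, then a tongue 16 mm wide up to 48 mm above it; narrower than the tabs, each wider than the one behind, so fingers on a tab's sides pass it. Force rises steeply on it; origin and axes as point stop_face
Things that resemble listed ones, but are neither listed nor needed, are in the scene too. Leave any purple look-alike of the small alone.

How it is judged:
On the way, in this order (a step that is already met when the one before it is completed fails the run):
1. the largest template is on the hook and pressed home against the stop with at least 5 N (x of large_slot in the frame of stop_face between -0.008 and -0.003 m and z of large_slot in the frame of stop_face between -0.004 and 0.004 m and y of large_slot in the frame of stop_face between -0.006 and 0.006 m and angle between the x axis of large and the x axis of stand, either way round below 0.1 rad and angle between large's own z axis and vertical below 0.15 rad and contact force between large and stop above 5 N), for 0.15 s.
2. the middle template is on the hook and pressed home against the largest with at least 5 N (x of large_slot in the frame of stop_face between -0.008 and -0.003 m and x of medium_slot in the frame of stop_face between -0.0205 and -0.015 m and z of medium_slot in the frame of stop_face between -0.004 and 0.004 m and y of medium_slot in the frame of stop_face between -0.006 and 0.006 m and angle between the x axis of medium and the x axis of stand, either way round below 0.1 rad and angle between medium's own z axis and vertical below 0.15 rad and contact force between medium and large above 5 N), for 0.15 s.
3. the smallest template is on the hook and pressed home against the middle one with at least 5 N (x of large_slot in the frame of stop_face between -0.008 and -0.003 m and x of medium_slot in the frame of stop_face between -0.0205 and -0.015 m and x of small_slot in the frame of stop_face between -0.033 and -0.027 m and z of small_slot in the frame of stop_face between -0.004 and 0.004 m and y of small_slot in the frame of stop_face between -0.006 and 0.006 m and angle between the x axis of small and the x axis of stand, either way round below 0.1 rad and angle between small's own z axis and vertical below 0.15 rad and contact force between small and medium above 5 N), for 0.15 s.
At the end, for the whole second after the job is handed in: All three hang at rest (<20 mm/s), slot points 6, 18, 30 mm (largest, middle, smallest) in front of the stop face, at most 2, 2.5, 3 mm further out, 3 mm further in, 4 mm off the bar top in height, 6 mm sideways; square to the hook within 0.1 rad, upright within 0.15 rad (x of large_slot in the frame of stop_face between -0.008 and -0.003 m and z of large_slot in the frame of stop_face between -0.004 and 0.004 m and y of large_slot in the frame of stop_face between -0.006 and 0.006 m and angle between the x axis of each of large, medium, small and the x axis of stand, either way round below 0.1 rad and angle between each of large, medium, small's own z axis and vertical below 0.15 rad and x of medium_slot in the frame of stop_face between -0.0205 and -0.015 m and z of medium_slot in the frame of stop_face between -0.004 and 0.004 m and y of medium_slot in the frame of stop_face between -0.006 and 0.006 m and x of small_slot in the frame of stop_face between -0.033 and -0.027 m and z of small_slot in the frame of stop_face between -0.004 and 0.004 m and y of small_slot in the frame of stop_face between -0.006 and 0.006 m and linear speed of each of large, medium, small below 0.02 m/s); the robot touches nothing.
It fails at once if a template is pressed against the stop with more than 25 N (contact force between any of large, medium, small and stop above 25 N).
It fails at once if a template is banged or forced against the hook or stand with more than 45 N (contact force between any of large, medium, small and stand above 45 N).
It fails at once if templates are pressed against one another with more than 25 N (contact force between any of medium, small and large above 25 N or contact force between small and medium above 25 N).
It fails at once if the robot itself knocks the stand with more than 45 N (contact force between any of the arm, the fingers and stand above 45 N).
It fails at once if a bystander is moved more than 20 mm (distance of any of brush_pot, bottle, tin from where it was at the start of the episode above 0.02 m).
It also fails if it takes over 72 s, if anything falls off the work surface, if the arm or the gripper's body presses on something with over 40 N, if the wrist force passes 120 N, or if a joint passes its speed limit or range.

## Working session

There is one attempt and no reset: what is moved stays moved. The work goes in short steps, Python scripts to look and compute and a tool call to move; the robot and the scene stay as the last step left them, time stands still between calls to the robot, and variables do not carry over. Pictures are saved under pics/ and viewed, about 8 in all and at most 12, crops included, and the job is handed in when it is done.

Besides the shell and the picture viewer there is one more tool, called as name([rows], argument=value, ...), one row to a line, values as JSON. jog_arm: Moves the arm, as the interface text tells. Its arguments: {"type":"object","properties":{"targets":{"type":"array","items":{"type":"array","items":{"type":"number"}}},"hand":{"type":"number"},"force":{"type":"number"}},"required":["targets"]}

```bash
mkdir -p pics; ls; python3 - <<'E'
from cell import *
import cv2,numpy as np
s=get_state();print(s)
for n in ("scene","top"):
    i=get_image(n);cv2.imwrite(f"pics/{n}0.png",i["color"][:,:,::-1]);np.savez(f"{n}0.npz",**i);print(n,i["camera_matrix"],i["R"],i["t"])
E
```

```text
pics
{'t': 0.0, 'joint_pos': array([-1.34800769e+00,  2.38784600e-01, -1.42655761e-02,  1.31920302e+00,
       -2.59115108e-05,  1.57079141e+00]), 'qd': array([ 0.00019154, -0.00090521, -0.00072254, -0.00043109, -0.00012086,
       -0.00123949]), 'tau': array([ 2.15064356e-03, -5.38788521e+01,  3.46431148e+01,  1.84092909e-02,
        8.71556404e-05,  4.32261842e-06]), 'ee_pos': array([ 0.11589763, -0.51161383,  0.23067122]), 'tcp_rot': array([-3.14013578e+00,  2.59043133e-05,  2.22793600e-01]), 'ft_force': array([-0.05901897, -0.54553677, -0.69048666]), 'torque': array([ 0.04458571, -0.03026177, -0.00328443]), 'grip_width': 0.08562570274856318}
scene [[509.31447326   0.         316.57133758]
 [  0.         509.31447326 202.59054468]
 [  0.           0.           1.        ]] [[-0.55851827  0.82942415 -0.01062675]
 [ 0.71803078  0.47701435 -0.5068423 ]
 [-0.41531813 -0.29071101 -0.86197329]] [ 0.3201789  -0.3726292   1.82343328]
top [[500.87124477   0.         311.28871994]
 [  0.         500.87124477 202.58617714]
 [  0.           0.           1.        ]] [[ 0.01024794 -0.99988276 -0.01137787]
 [-0.98945736 -0.00849594 -0.14457504]
 [ 0.14446143  0.01273952 -0.98942842]] [0.00436712 0.61601872 1.49950228]
```

View pics/scene0.png

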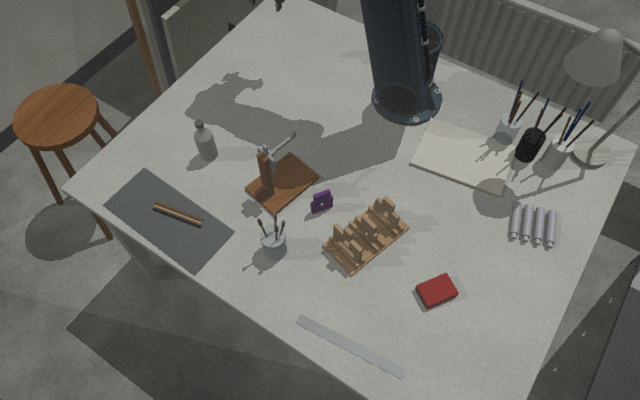

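View pics/top0.png

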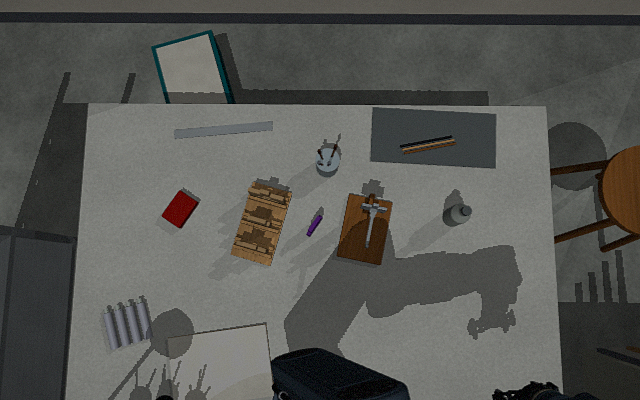

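The top view shows the rack at about (262,223), the stand at (366,228) with its hook tip at (368,246), and the purple look-alike at (315,222). The bystanders are the pot (328,160), bottle (460,214) and tin (181,208). I'll enlarge the rack and stand next.

```bash
python3 - <<'E'
import cv2,numpy as np
t=cv2.imread("pics/top0.png");s=cv2.imread("pics/scene0.png")
f=lambda im,x0,y0,w,h,k:cv2.convertScaleAbs(cv2.resize(im[y0:y0+h,x0:x0+w],None,fx=k,fy=k,interpolation=cv2.INTER_CUBIC),alpha=1.5)
a=f(t,225,172,80,100,6)   # 480x600
b=f(t,335,172,60,100,6)[:, :320]
cv2.imwrite("pics/c1.png",np.hstack([a,b]))
a=f(s,235,125,100,100,4);b=f(s,315,185,100,100,4)
cv2.imwrite("pics/c2.png",np.hstack([a,b]))
E
```

```text
(no output)
```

View pics/c1.png

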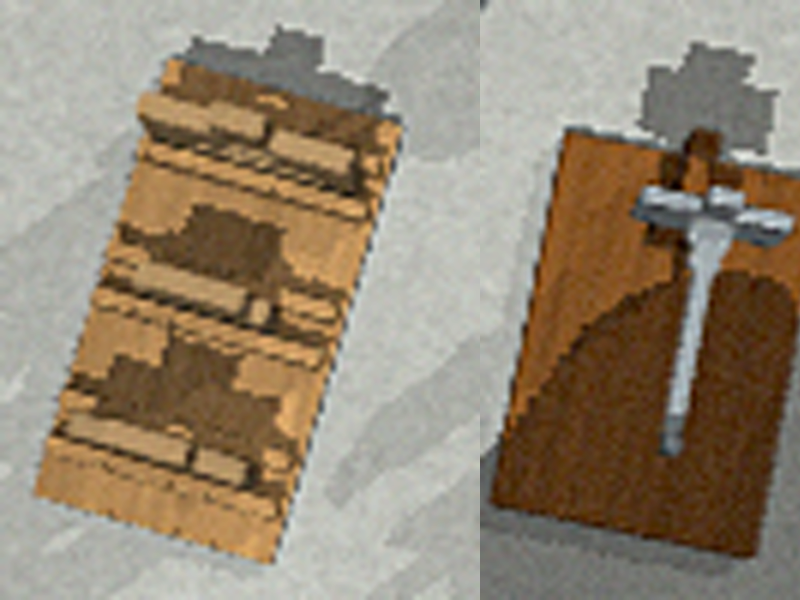

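View pics/c2.png

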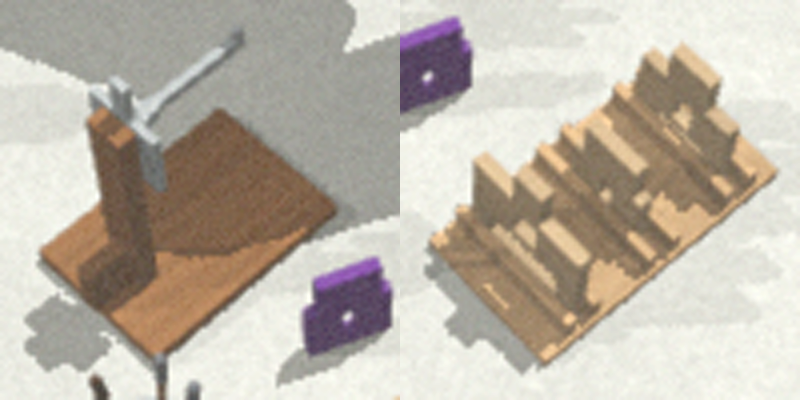

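The crops identify the templates. In the rack's far slot is the large one (tab near top-view pixel (265,192)). In the middle slot is the small one (tab 52 wide, (257,220)). In the near slot is the medium one ((250,245)). Their total widths of about 36, 23 and 31 px match 110, 70 and 90 mm. The purple look-alike at (315,222) is off the rack and stays where it is. Next I'll measure poses.

```bash
cat > h.py <<'E'
import cv2,numpy as np
def ray(i,u,v):
    K,R,t=i["camera_matrix"],i["R"],i["t"]
    d=R.T@np.linalg.inv(K)@np.array([u,v,1.]); return -R.T@t,d
def onz(i,u,v,z):
    c,d=ray(i,u,v); return c+d*(z-c[2])/d[2]
def proj(i,X):
    p=i["camera_matrix"]@(i["R"]@np.asarray(X)+i["t"]); return p[:2]/p[2]
def tri(i,p,j,q):
    (a,d),(b,e)=ray(i,*p),ray(j,*q); A=np.c_[d,-e]; s=np.linalg.lstsq(A,b-a,rcond=None)[0]
    P,Q=a+s[0]*d,b+s[1]*e; return (P+Q)/2,np.linalg.norm(P-Q)
E
python3 - <<'E'
from h import *
T=np.load("top0.npz");S=np.load("scene0.npz")
P={}
for n,c,z in (("large",(240,120),.147),("small",(192,288),.107),("medium",(148,442),.127)):
    P[n]=onz(T,225+c[0]/6,172+c[1]/6,z);print(n,P[n].round(4))
d=P["large"]-P["medium"];print("rack len,yaw",np.hypot(*d[:2]),np.arctan2(d[1],d[0]))
c=(P["large"]+P["small"]+P["medium"])/3;print(c)
# rack outline yaw
hsv=cv2.cvtColor(T["color"],cv2.COLOR_RGB2HSV)
roi=hsv[172:272,225:305]; m=((roi[...,1]>70)).astype(np.uint8)
print("rack rect",cv2.minAreaRect(cv2.findNonZero(m)))
# bar: low saturation bright pixels among wood
roi=hsv[200:252,350:390]; m=((roi[...,1]<70)&(roi[...,2]>50)).astype(np.uint8)
for r in range(0,52,2): print(200+r,''.join('#' if v else '.' for v in m[r]))
n,l,st,ce=cv2.connectedComponentsWithStats(m);print(st,ce)
pts=np.array([(350+np.mean(np.flatnonzero(m[r])),200+r) for r in range(14,40) if m[r].any()])
k=np.polyfit(pts[:,1],pts[:,0],1);print("bar line",k,np.std(pts[:,0]-np.polyval(k,pts[:,1])))
a,b=[onz(T,np.polyval(k,v),v,.2) for v in(214,239)];e=a-b;print(a,b,"yaw",np.arctan2(e[1],e[0]))
# base corners
hs=hsv[185:275,325:400];m=((hs[...,1]>110)).astype(np.uint8);print("base rect",cv2.minAreaRect(cv2.findNonZero(m)))
# triangulated tip and tongue guesses
print("tip",tri(T,(367,245.3),S,(235+236/4,125+36/4)))
E
```

```text
large [0.6308 0.1429 0.147 ]
small [0.5536 0.1688 0.107 ]
medium [0.4768 0.1856 0.127 ]
rack len,yaw 0.15978745750615964 -0.27062884355506084
[0.55374768 0.16577357 0.127     ]
rack rect ((35.3301887512207, 51.09433364868164), (42.99384689331055, 76.3724594116211), 15.945395469665527)
200 .................................#######
202 ........................................
204 ............#########..######...........
206 ...........##...######.##.###.#.........
208 ...........#.########################...
210 ...................#############...##...
212 ....................#######.....###.....
214 ....................######..............
216 ...................######...............
218 ....................####................
220 ....................###................#
222 ...................####................#
224 ...................####...............##
226 ..................####................##
228 ..................####................##
230 ..................###.................##
232 .................####................###
234 .................####................###
236 
[... 237 characters left out ...]
....###................#####
248 ..................................######
250 ..................................######
[[   0    0   40   52 1658]
 [  33    0    7    2   10]
 [  11    3   26   45  298]
 [  34   20    6   32  114]] [[17.78468034 26.24366707]
 [36.6         0.3       ]
 [21.64765101 16.76510067]
 [37.33333333 39.72807018]]
bar line [2.78958079e-01 3.12233211e+02] 1.0558658659968445
[ 0.56292419 -0.15934766  0.2       ] [ 0.49417105 -0.17790895  0.2       ] yaw 0.2636839531996849
base rect ((39.730770111083984, 41.84614944458008), (44.910587310791016, 68.05228424072266), 11.309932708740234)
tip (array([ 0.47600414, -0.14417504,  0.20083297]), np.float64(0.0023332189525019768))
```

jog_arm([
  [2.2, 2.4, 1.2, -0.03],
  [2.2, 2.4, 1.2, -0.03],
  [2.2, 2.4, 1.2, -0.03],
  [2.2, 2.4, 1.2, -0.03],
  [2.2, 2.4, 1.2, -0.03],
  [2.2, 2.4, 1.2, -0.03],
  [2.2, 2.4, 1.2, -0.03],
  [2.2, 2.4, 1.2, -0.03],
  [2.2, 2.4, 1.2, -0.03],
  [2.2, 2.4, 1.2, -0.03],
  [2.2, 2.4, 1.2, -0.03],
  [2.2, 2.4, 1.2, -0.03],
  [2.2, 2.4, 1.2, -0.03],
  [0, 0, 0, 0],
  [0, 0, 0, 0],
], hand=1, force=40)

```text
t: 1.6
ee_pos: [0.4023, -0.1995, 0.387]
tcp_rot: [-3.142, 0.001, -0.165]
ft_force: [0.1, 0.6, -0.4]
grip_width: 0.0855
```

```bash
python3 - <<'E'
from cell import *
import cv2,numpy as np
i=get_image("wrist");print(get_state()["ee_pos"],get_state()["tcp_rot"]);np.savez("w1.npz",**i);print(i["camera_matrix"],i["R"],i["t"])
cv2.imwrite("pics/w1.png",cv2.convertScaleAbs(i["color"][:,:,::-1],alpha=1.4))
E
```

```text
[ 0.40178738 -0.19994933  0.38683214] [-3.14145937e+00  9.35353982e-04 -1.66127251e-01]
[[309.70691629   0.         318.15351639]
 [  0.         309.70691629 207.91284328]
 [  0.           0.           1.        ]] [[-1.63930906e-01 -9.86471821e-01  6.15253429e-05]
 [-9.40672056e-01  1.56338730e-01  3.01154918e-01]
 [-2.97090459e-01  4.93107235e-02 -9.53575226e-01]] [-0.13109285  0.32337819  0.65660574]
```

View pics/w1.png

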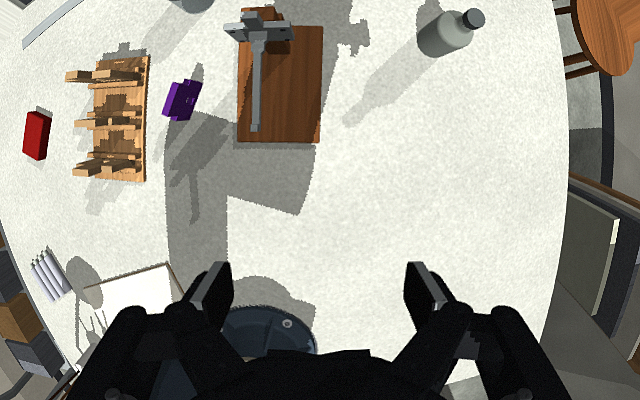

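The wrist view shows the hook bar from about (260,42) to (255,130), with the rack templates on the left. I'll fit the bar in this view and redo the top fit on the bar component only.

```bash
cat >> h.py <<'E'
def wonz(i,u,v,z):
    K,R,t=i["camera_matrix"],i["R"],i["t"]; p=np.array([u-K[0,2],v-K[1,2]]);r=np.hypot(*p);th=r/K[0,0]
    d=R.T@np.array([*(p/r*np.sin(th)),np.cos(th)]);c=-R.T@t;return c+d*(z-c[2])/d[2]
E
python3 - <<'E'
from h import *
W=np.load("w1.npz");T=np.load("top0.npz")
print("wcam",-W["R"].T@W["t"])
im=W["color"];hsv=cv2.cvtColor(im,cv2.COLOR_RGB2HSV)
m=(hsv[...,1]<80)
for v in range(12,140,4): 
    print(v,''.join('%d'%min(9,x//26) if m[v,222+k] else '.' for k,x in enumerate(hsv[v,222:300,2])))
th=cv2.cvtColor(T["color"],cv2.COLOR_RGB2HSV)
m=((th[...,1]<70)&(th[...,2]>50))
P=[]
for v in range(222,243):
    c=np.flatnonzero(m[v,360:380])+360; P.append(onz(T,c.mean(),v,.2)[:2])
P=np.array(P);k=np.polyfit(P[:,0],P[:,1],1);print("top: yaw",np.arctan(k[0]),"y at .48,.57",np.polyval(k,[.48,.57]))
print(onz(T,368,248,.21),"tip end"); 
E
```

```text
wcam [ 0.47777396 -0.21225364  0.5287441 ]
12 666666666666666666655533333333333332...................33333333333333333333333
16 66666666666666666656333333333333333112.......................33333334333333333
20 6666666666666666664.111111111111111111121..................2222333333333333333
24 665555555555555555555621111111111111111112333333333333333333333333331333333433
28 6455555555533355555552222211111111111111111111111111111111111111111111........
32 66764221000..22222222211111233333323333222233111111111111111111111111122......
36 6666666763222222222222211122222222222222222221111111111111111111111111111.....
40 666666666666653222111122111222222333332333331111111111111111111000.11111......
44 66666666666666664............333333333333321..................................
48 66666666666666665............33333333333331...................................
52 66666666666665563..............333333332111...................................
56 66666666667655553..............333333322......................................
60 66666666666665653..............333333321..............................
[... 991 characters left out ...]
....
112 555555655555665...............233333321.......................................
116 555555556555565...............333333321.......................................
120 223323555755565...............333333321.......................................
124 223333333332233..............2222222212.......................................
128 333333333333333.............23333332111.......................................
132 433333333333333...............................................................
136 333333333333332...............................................................
top: yaw -0.18695457855522996 y at .48,.57 [-0.14385054 -0.16087527]
[ 0.46875816 -0.14694663  0.21      ] tip end
```

```bash
python3 - <<'E'
from h import *
W=np.load("w1.npz")
hsv=cv2.cvtColor(W["color"],cv2.COLOR_RGB2HSV).astype(int)
s=hsv[...,1];V=hsv[...,2];L=[];Rr=[]
for v in range(56,121):
    c=np.arange(245,268)
    ok=[u for u in c if s[v,u]<80 and V[v,u]>=60]
    bright=[u for u in ok if V[v,u]>=68]
    L.append(wonz(W,min(ok)-.5,v,.2)[:2]);Rr.append(wonz(W,max(bright)+.5,v,.2)[:2])
L,Rr=np.array(L),np.array(Rr)
for n,P in(("L",L),("R",Rr),("mid",(L+Rr)/2)):
    k=np.polyfit(P[:,0],P[:,1],1);print(n,np.arctan(k[0]),np.polyval(k,[.48,.57]))
print(V[118:134,250:264]);print(s[118:134,250:264])
print(V[36:56,256:259].T)
for v in(121.5,122.5,129.5,130.5,131.5):print(v,wonz(W,253.5,v,.21),wonz(W,253.5,v,.2))
for v in(41,42,43,49,50,51,52,53):print(v,wonz(W,257,v,.2))
E
```

```text
L -0.1931135637240092 [-0.14056315 -0.1581627 ]
R -0.20167342686655257 [-0.14864289 -0.16704364]
mid -0.19741736172656066 [-0.1445983  -0.16260035]
[[61 60 86 86 82 82 84 86 81 55 48 60 65 67]
 [60 54 86 86 83 83 85 85 82 56 48 62 65 65]
 [60 59 89 86 84 84 82 84 84 63 47 64 63 66]
 [62 61 91 83 84 79 84 85 81 64 50 60 67 70]
 [61 60 92 85 84 85 84 86 81 65 52 64 65 66]
 [59 62 88 83 83 84 83 83 77 62 47 65 66 69]
 [67 75 76 73 73 74 70 63 53 50 52 64 65 66]
 [59 89 86 84 85 89 90 67 47 50 50 64 65 65]
 [59 89 82 83 87 84 88 65 44 51 48 64 67 68]
 [59 93 82 82 89 83 84 66 41 50 49 67 64 67]
 [63 89 84 86 84 81 86 64 41 50 49 64 66 65]
 [63 90 84 83 79 78 87 60 43 52 48 63 68 64]
 [69 88 83 81 83 78 89 56 40 48 53 65 65 71]
 [65 74 70 71 72 68 75 61 55 59 58 65 64 69]
 [63 59 62 63 69 66 73 79 71 62 62 66 62 68]
 [60 61 62 60 66 68 70 76 71 66 63 62 64 68]]
[[184 166  15  15   9  12   6  15   9  23  27 166 173 164]
 [174 222  21  18  12  12  21  15  12  14  21 156 169 177]
 [174 194  26  15   9  12   9  12  15  12  27 151 178 166]
 [173 163  22  15  15  10   9  12  13  16  46 170 167 
[... 941 characters left out ...]
     ] [ 0.48163066 -0.14325579  0.2       ]
122.5 [ 0.48048749 -0.14515751  0.21      ] [ 0.48057262 -0.1430525   0.2       ]
129.5 [ 0.4733021  -0.14376334  0.21      ] [ 0.47316181 -0.14161459  0.2       ]
130.5 [ 0.47227473 -0.14356206  0.21      ] [ 0.4721022  -0.14140699  0.2       ]
131.5 [ 0.47124706 -0.14336024  0.21      ] [ 0.47104229 -0.14119884  0.2       ]
41 [ 0.56758781 -0.16197065  0.2       ]
42 [ 0.56646499 -0.16179577  0.2       ]
43 [ 0.56534399 -0.1616207   0.2       ]
49 [ 0.55865449 -0.16056618  0.2       ]
50 [ 0.5575454  -0.16038971  0.2       ]
51 [ 0.55643791 -0.16021302  0.2       ]
52 [ 0.55533199 -0.16003612  0.2       ]
53 [ 0.5542276  -0.15985899  0.2       ]
```

The tip is at (0.476,-0.1445) from both the wrist and top-plus-scene estimates. The hook yaw is about -0.193, and the stop face is at (0.580,-0.165). Next I'll move over the large template's tab.

jog_arm([
  [1.9, 2.85, -0.6, -0.01],
  [1.9, 2.85, -0.6, -0.01],
  [1.9, 2.85, -0.6, -0.01],
  [1.9, 2.85, -0.6, -0.01],
  [1.9, 2.85, -0.6, -0.01],
  [1.9, 2.85, -0.6, -0.01],
  [1.9, 2.85, -0.6, -0.01],
  [1.9, 2.85, -0.6, -0.01],
  [1.9, 2.85, -0.6, -0.01],
  [1.9, 2.85, -0.6, -0.01],
  [1.9, 2.85, -0.6, 0],
  [1.9, 2.85, -0.6, 0],
  [0.1, 0.05, -3, 0],
  [0, 0, -3, 0],
  [0, 0, -3, 0],
  [0, 0, 0, 0],
  [0, 0, 0, 0],
  [0, 0, 0, 0],
])

```text
t: 3.45
ee_pos: [0.6137, 0.0034, 0.2271]
tcp_rot: [-3.027, -0.001, -0.051]
ft_force: [-0.2, -0.1, -0.6]
grip_width: 0.0853
```

```bash
python3 - <<'E'
from cell import *
import cv2,numpy as np
i=get_image("wrist");s=get_state();print(s["ee_pos"],s["tcp_rot"]);np.savez("w2.npz",**i)
cv2.imwrite("pics/w2.png",cv2.convertScaleAbs(i["color"][:,:,::-1],alpha=1.3))
E
```

```text
[0.61376064 0.00342524 0.22723299] [-3.02737564e+00 -1.47978765e-03 -5.13408236e-02]
```

View pics/w2.png

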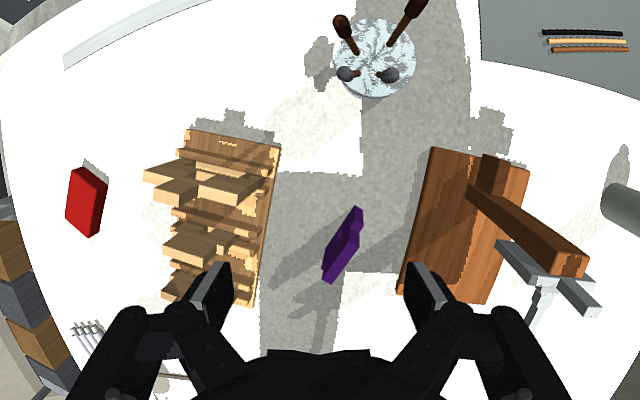

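```bash
python3 - <<'E'
from cell import *
s=get_state();print(s["joint_pos"].round(3),s["qd"].round(3))
E
```

```text
[-0.051  0.392  0.195  1.372  0.114  3.142] [ 0.    -0.004 -0.009 -0.007 -0.001 -0.   ]
```

jog_arm([
  [0, 0, 1, 0],
])

```text
t: 3.6
ee_pos: [0.6128, 0.0034, 0.2361]
tcp_rot: [-3.027, 0.001, -0.051]
ft_force: [-0.7, -0.8, 0.2]
grip_width: 0.0854
```

Joint 6 hit its limit, so I need the half-turn-equivalent grasp. I'll turn by +π while moving over.

jog_arm([
  [0, 0.7, 0, 0.14],
  [0, 0.7, 0, 0.14],
  [0, 0.7, 0, 0.14],
  [0, 0.7, 0, 0.14],
  [0, 0.7, 0, 0.14],
  [0, 0.7, 0, 0.14],
  [0, 0.7, 0, 0.14],
  [0, 0.7, 0, 0.14],
  [0, 0.7, 0, 0.14],
  [0, 0.7, 0, 0.14],
  [0, 0.7, 0, 0.14],
  [0, 0.7, 0, 0.14],
  [0, 0.7, 0, 0.14],
  [0, 0.7, 0, 0.14],
  [0, 0.7, 0, 0.14],
  [0, 0.7, 0, 0.14],
  [0, 0.7, 0, 0.14],
  [0, 0.7, 0, 0.14],
  [0, 0.7, 0, 0.14],
  [0, 0.7, 0, 0.14],
])

```text
t: 5.6
ee_pos: [0.6132, 0.1439, 0.2372]
tcp_rot: [-3.029, 0.003, 2.754]
ft_force: [0.7, -0.5, -0.8]
grip_width: 0.0854
```

Joint 6's limit left a sideways tilt of 0.11 rad in the commanded pose, because the turn was made up with joint 5. Pushing at the opposite end of joint 6 should take it out symmetrically, and there is time for that.

jog_arm([
  [0, 0, 0, 0.149],
  [0, 0, 0, 0.149],
  [0, 0, 0, 0.149],
  [0, 0, 0, 0.149],
  [0, 0, 0, 0.149],
  [0, 0, 0, 0.149],
  [0, 0, 0, 0.149],
  [0, 0, 0, 0.149],
  [0, 0, 0, 0.149],
  [0, 0, 0, 0.149],
  [0, 0, 0, 0.149],
  [0, 0, 0, 0.149],
  [0, 0, 0, 0.149],
  [0, 0, 0, 0.149],
  [0, 0, 0, 0.149],
  [0, 0, 0, 0.149],
  [0, 0, 0, 0.149],
  [0, 0, 0, 0.149],
  [0, 0, 0, 0.149],
  [0, 0, 0, 0.149],
])

```text
t: 7.6
ee_pos: [0.6131, 0.1435, 0.2374]
tcp_rot: [-3.026, -0.0, -0.549]
ft_force: [1.0, -0.4, -0.3]
grip_width: 0.0856
```

jog_arm([
  [0, 0, 0, 0.149],
  [0, 0, 0, 0.149],
  [0, 0, 0, 0.149],
  [0, 0, 0, 0.149],
  [0, 0, 0, 0.149],
  [0, 0, 0, 0.1],
])

```text
t: 8.2
ee_pos: [0.6071, 0.1719, 0.2368]
tcp_rot: [-3.054, 0.001, 0.229]
ft_force: [0.4, 0.2, 1.2]
grip_width: 0.0854
```

```bash
python3 - <<'E'
from cell import *
s=get_state();print(s["joint_pos"].round(3),s["ee_pos"],s["tcp_rot"])
E
```

```text
[ 0.233  0.423  0.27   1.418  0.088 -3.138] [0.60706841 0.17191304 0.23683272] [-3.05369121e+00  6.87293669e-04  2.29475207e-01]
```

jog_arm([
  [0, -1.5, 0, 0.05],
  [0, -1.5, 0, 0.05],
  [0, -1.5, 0, 0.05],
])

```text
t: 8.5
ee_pos: [0.5902, 0.1851, 0.2361]
tcp_rot: [-3.102, 0.002, 0.283]
ft_force: [0.0, 0.6, -0.5]
grip_width: 0.085
```

jog_arm([
  [0, -1.5, 0, 0.05],
  [0, -1, 0, 0.04],
  [0, 0, 0, 0],
])

```text
t: 8.8
ee_pos: [0.5794, 0.1934, 0.2356]
tcp_rot: [-3.129, 0.003, 0.315]
ft_force: [-0.1, 0.0, -0.3]
grip_width: 0.0853
```

jog_arm([
  [0, -1, 0, 0.04],
  [0, 0, 0, 0],
])

```text
t: 9.0
ee_pos: [0.5749, 0.1971, 0.2353]
tcp_rot: [-3.141, 0.003, 0.329]
ft_force: [0.1, 0.4, 0.4]
grip_width: 0.0853
```

jog_arm([
  [0, 0, 0, -0.148],
  [0, 0, 0, -0.148],
  [0.3, -0.3, 0, -0.148],
  [0.3, -0.3, 0, -0.148],
  [0.3, -0.3, 0, -0.148],
  [0.3, -0.3, 0, -0.148],
  [0.3, -0.3, 0, -0.148],
  [0.3, -0.3, 0, -0.148],
  [0.3, -0.3, 0, -0.148],
  [0.3, -0.3, 0, -0.148],
  [0.3, -0.3, 0, -0.148],
  [0.3, -0.3, 0, -0.148],
  [0.3, -0.3, 0, -0.148],
  [0.3, -0.3, 0, -0.148],
  [0.3, -0.3, 0, -0.148],
  [0.3, -0.3, 0, -0.148],
  [0.3, -0.3, 0, -0.148],
  [0.3, -0.3, 0, -0.148],
  [0.3, -0.3, 0, -0.148],
  [0.3, -0.3, 0, -0.148],
])

```text
t: 11.0
ee_pos: [0.6296, 0.1424, 0.2351]
tcp_rot: [-3.141, 0.003, -2.639]
ft_force: [0.3, -0.1, 0.6]
grip_width: 0.0853
```

jog_arm([
  [0.2, 0, -0.5, -0.13],
  [0, 0, -0.5, -0.13],
  [0, 0, -0.5, -0.13],
  [0, 0, -0.5, -0.13],
  [0, 0, -0.5, -0.13],
  [0, 0, -0.5, -0.13],
  [0, 0, 0, 0],
  [0, 0, 0, 0],
])

```text
t: 11.8
ee_pos: [0.6314, 0.1426, 0.2053]
tcp_rot: [-3.14, 0.003, 2.875]
ft_force: [0.1, -0.5, 0.6]
grip_width: 0.0855
```

```bash
python3 - <<'E'
from cell import *
import cv2,numpy as np
i=get_image("wrist");s=get_state();print(s["joint_pos"].round(3),s["ee_pos"],s["tcp_rot"]);np.savez("w3.npz",**i)
cv2.imwrite("pics/w3.png",cv2.convertScaleAbs(i["color"][:,:,::-1],alpha=1.0))
E
```

```text
[ 0.223  0.459  0.251  1.361 -0.002  0.49 ] [0.63148721 0.14265607 0.20545847] [-3.14051693  0.00324885  2.87447518]
```

View pics/w3.png

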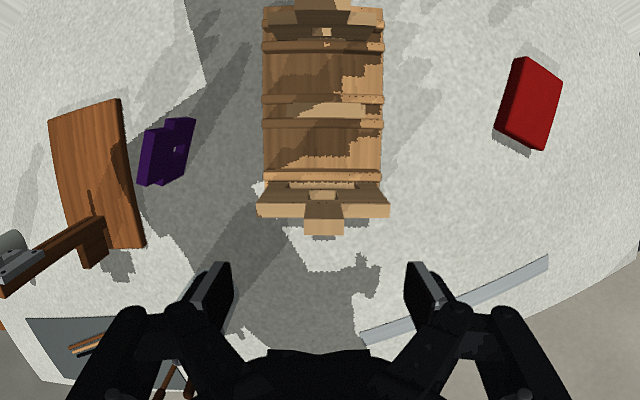

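The large tab's top face is centred at about (324,227), midway between the fingers, and the rack is square to the view. I'll check its position, and the other two by the same view.

```bash
python3 - <<'E'
from h import *
W=np.load("w3.npz");g=cv2.cvtColor(W["color"],cv2.COLOR_RGB2GRAY)
for v in range(210,242,2):print(v,g[v,298:352:2])
for u,v in((324,219),(324,227),(324,235),(305,227),(343,227)):print(u,v,wonz(W,u,v,.147).round(4))
E
```

```text
210 [161 158 161 146  75  80  83  84  82  81  78  79  82  83  84  80  81  80
  77  81  82  77 114 143 145 161 160]
212 [163 159 162 132  77  81  81  82  81  81  81  77  82  82  84  84  80  80
  80  80  80  80 100 156 163 159 161]
214 [162 161 165 103  77  82  82  83  83  81  81  81  82  83  83  81  81  81
  81  80  83  81  80 162 165 165 162]
216 [165 166 170  83  78  79  80  81  84  80  80  78  80  81  86  83  81  78
  80  82  77  81  79 159 167 168 166]
218 [116 122 115  88  91  90  90  91  91  89  90  90  69  73  74  71  71  72
  70  72  71  70  69 108 118 126 121]
220 [116 114 118 158 157 160 161 161 162 160 160 159 160 163 166 164 163 161
 160 160 161 158 161 124 114 118 115]
222 [117 115 120 154 156 155 157 155 156 155 156 152 155 157 160 160 156 153
 154 156 152 154 156 122 114 117 112]
224 [118 119 119 154 154 154 156 157 158 158 153 154 154 159 159 158 156 154
 154 153 154 155 155 117 109 113 109]
226 [156 146 104 152 155 154 156 156 156 156 154 154 156 158 158 160 154 154
 151 153 151 155 156 147 149 100 134]
228 [207 194 200 157 154 154 157 157 155 156 155 154 155 157 160 
[... 194 characters left out ...]
157 156 158 156 155 152 156 159 159 160 158 151
 151 154 154 154 154 192 196 198 195]
234 [194 192 193 150 147 148 150 156 163 160 159 158 161 164 165 163 163 157
 155 147 148 148 149 203 201 196 193]
236 [202 191 194 201 203 198 194 134 109 108 107 111 107 113 118 119 120 117
 135 203 193 189 193 202 204 197 195]
238 [199 194 194 190 187 192 195 168 109 114 111 112 114 111 114 118 111 110
 100 207 200 198 198 195 191 188 195]
240 [191 195 198 202 195 201 200 193 187 179 196 198 174 202 105 174 202 195
 193 200 197 194 194 198 201 197 193]
324 219 [0.6265 0.1478 0.147 ]
324 227 [0.6322 0.1463 0.147 ]
324 235 [0.638  0.1448 0.147 ]
305 227 [0.6287 0.1336 0.147 ]
343 227 [0.6357 0.159  0.147 ]
```

jog_arm([
  [0.05, 0.3, -1.5, 0],
  [0, 0, -1.5, 0],
  [0, 0, -1.5, 0],
  [0, 0, -1.5, 0],
  [0, 0, -1.5, 0],
  [0, 0, -1.4, 0],
  [0, 0, 0, 0],
  [0, 0, 0, 0],
])

```text
t: 12.65
ee_pos: [0.632, 0.1457, 0.1167]
tcp_rot: [-3.141, 0.003, 2.872]
ft_force: [-0.2, -0.7, 0.3]
grip_width: 0.0854
```

jog_arm([
  [0, 0, 0, 0],
  [0, 0, 0, 0],
  [0, 0, 0, 0],
  [0, 0, 0, 0],
  [0, 0, 0, 0],
  [0, 0, 0, 0],
], hand=0, force=40)

```text
t: 13.25
ee_pos: [0.6321, 0.1459, 0.1167]
tcp_rot: [-3.141, 0.004, 2.871]
ft_force: [0.3, 0.0, 3.1]
grip_width: 0.0274
```

jog_arm([
  [0, 0, 0.9, 0],
  [0, 0, 1.9, 0],
  [0, 0, 2.4, 0],
  [0, 0, 2.5, 0],
  [0, 0, 2.5, 0],
  [0, 0, 2.5, 0],
  [0, 0, 2.5, 0],
  [-1.1, -0.6, 0, 0],
  [-2, -1.3, 0, 0.01],
  [-2, -1.3, 0, 0.01],
  [-2, -1.3, 0, 0.01],
  [-2, -1.3, 0, 0.01],
  [-2, -1.3, 0, 0.01],
  [-2, -1.3, 0, 0.01],
  [-2, -1.3, 0, 0.01],
  [-2, -1.3, 0, 0.01],
  [-2, -1.3, 0, 0],
  [-2, -1.3, 0, 0],
  [-2.1, -1.3, 0, 0],
])

```text
t: 15.15
ee_pos: [0.3988, -0.0037, 0.2686]
tcp_rot: [-3.14, 0.003, 2.951]
ft_force: [-0.5, -0.4, -1.8]
grip_width: 0.0274
```

jog_arm([
  [0, -2, 0, 0],
  [0, -2, 0, 0],
  [0, -2, 0, 0],
  [0, -2, 0, 0],
  [0, -2, 0, 0],
  [0, -2, 0, 0],
  [0, -1.4, 0, 0],
  [0, 0, -1, 0],
  [0, 0, -1, 0],
  [0, 0, -1, 0],
  [0, 0, -0.2, 0],
  [0, 0, 0, 0],
  [0, 0, 0, 0],
])

```text
t: 16.45
ee_pos: [0.4, -0.137, 0.2365]
tcp_rot: [-3.14, 0.003, 2.952]
ft_force: [-0.6, 0.0, -1.1]
grip_width: 0.0273
```

```bash
python3 - <<'E'
from cell import *
import cv2,numpy as np
f=lambda im,x0,y0,w,h,k:cv2.convertScaleAbs(cv2.resize(im[y0:y0+h,x0:x0+w,::-1],None,fx=k,fy=k,interpolation=cv2.INTER_CUBIC),alpha=1.5)
T=get_image("top");S=get_image("scene");W=get_image("wrist");s=get_state();print(s["joint_pos"].round(3),s["ee_pos"],s["tcp_rot"],s["ft_force"])
for n,i in(("T4",T),("S4",S),("w4",W)):np.savez(n+".npz",**i)
a=f(T["color"],330,172,70,110,5);b=f(S["color"],235,100,110,110,5)[:550,:450]
cv2.imwrite("pics/c4.png",np.hstack([a,b]))
E
```

```text
[-3.30e-01  5.80e-02 -2.19e-01  1.29e+00 -1.00e-03 -1.40e-01] [ 0.40008659 -0.1371995   0.23660981] [-3.14034735  0.00375316  2.95132515] [-0.51890097 -0.15844375 -0.18526198]
```

View pics/c4.png

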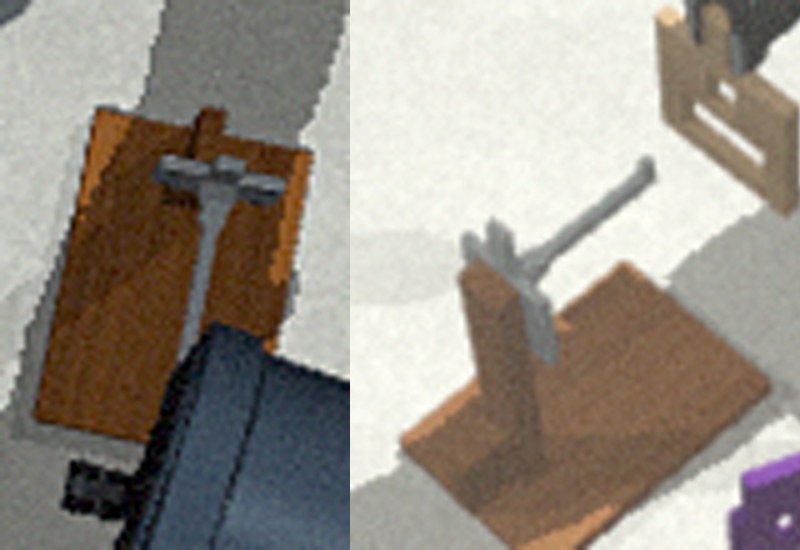

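The scene crop shows the large template held upright in front of the tip, with the slot hole at (727,90) in the crop. The top view is blocked by the arm. I'll compare predicted and observed scene pixels for the template and the hook.

```bash
python3 - <<'E'
from h import *
from scipy.spatial.transform import Rotation as Ro
S=np.load("S4.npz")
def pr(n,X):
    p=proj(S,X);print(n,(350+5*(p[0]-235)).round(1),(5*(p[1]-100)).round(1))
ee=np.array([.4001,-.1372,.2366]);y=-.190
R=Ro.from_euler("z",y).as_matrix();o=ee+[0,0,-.1047]
for n,l in(("BL+",(.006,-.055,0)),("BR+",(.006,.055,0)),("shL+",(.006,-.055,.098)),("slotTL+",(.006,-.012,.085)),("slotTR+",(.006,.012,.085)),("slotBL+",(.006,-.012,.055)),("slotBR+",(.006,.012,.055)),("slotTL-",(-.006,-.012,.085)),("slotBR-",(-.006,.012,.055))):pr(n,o+R@l)
u=np.array([np.cos(.193),-np.sin(.193),0]);t=np.array([.4757,-.1445,.21]);w=np.array([-u[1],u[0],0])
pr("tip",t)
for a in(-.004,.004):
  for b in(-.004,.004):pr(f"tip{a}{b}",t+a*u+b*w)
F=t+.106*u-[0,0,.01];pr("stop",F);pr("tongue top L",F+[0,0,.048]-.008*w);pr("tongue top R",F+[0,0,.048]+.008*w);pr("stop plate lower+y",F+.035*w-[0,0,.05])
pr("stop plate up+y",F+.035*w+[0,0,.012])
im=cv2.convertScaleAbs(cv2.resize(S["color"][90:150,285:345,::-1],None,fx=10,fy=10,interpolation=cv2.INTER_CUBIC),alpha=1.5)
cv2.imwrite("pics/c5.png",im)
E
```

```text
BL+ 659.7 119.9
BR+ 784.4 218.2
shL+ 652.5 14.6
slotTL+ 703.8 68.0
slotTR+ 732.3 89.9
slotBL+ 705.2 100.6
slotBR+ 733.2 122.4
slotTL- 718.1 56.8
slotBR- 747.3 111.2
tip 642.1 159.4
tip-0.004-0.004 642.3 151.7
tip-0.0040.004 651.8 159.3
tip0.004-0.004 632.4 159.5
tip0.0040.004 641.9 167.1
stop 509.1 274.8
tongue top L 491.3 216.0
tongue top R 510.6 232.3
stop plate lower+y 557.4 359.3
stop plate up+y 548.7 297.8
```

View pics/c5.png

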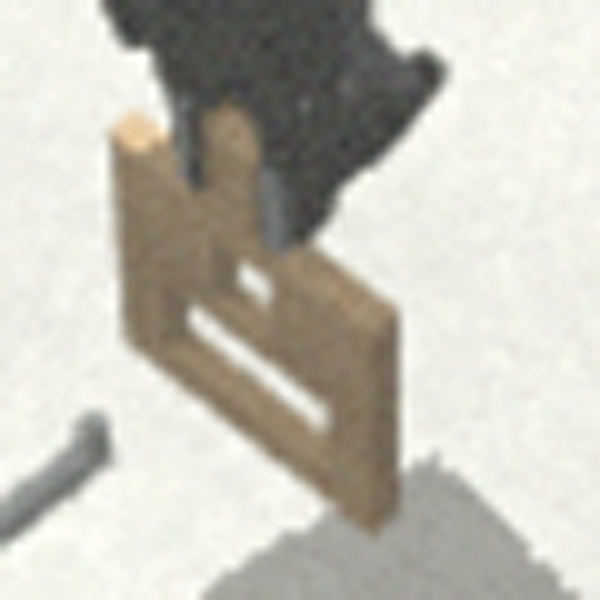

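Template and tip are both offset about +0.5 px from prediction, so they agree with each other to within about 1 mm. I'll align with the bar line and pass over the tip.

jog_arm([
  [0, 0.75, -0.15, 0],
  [0, 0, 0, 0],
  [1.9, -0.37, 0, 0],
  [1.9, -0.37, 0, 0],
  [1.9, -0.37, 0, 0],
  [1.9, -0.37, 0, 0],
  [1.9, -0.37, 0, 0],
  [0, 0, 0, 0],
  [0, 0, 0, 0],
])

```text
t: 17.5
ee_pos: [0.4945, -0.148, 0.2344]
tcp_rot: [-3.141, 0.002, 2.951]
ft_force: [-0.4, -0.7, -1.0]
grip_width: 0.0271
```

jog_arm([
  [0, 0, -0.5, 0],
  [0, 0, -0.5, 0],
  [0, 0, -0.3, 0],
  [1.2, -0.23, 0, 0],
  [1.2, -0.23, 0, 0],
  [1.2, -0.23, 0, 0],
  [1.2, -0.23, 0, 0],
  [1.2, -0.23, 0, 0],
  [0.3, -0.06, 0, 0],
  [0, 0, 0, 0],
  [0, 0, 0, 0],
])

```text
t: 18.6
ee_pos: [0.5577, -0.1603, 0.2216]
tcp_rot: [-3.14, 0.003, 2.951]
ft_force: [-0.9, 0.4, -1.7]
grip_width: 0.0274
```

jog_arm([
  [0, 0, -0.1, 0],
  [0, 0, -0.1, 0],
  [0, 0, 0, 0],
  [0, 0, 0, 0],
])

```text
t: 19.0
ee_pos: [0.5577, -0.1603, 0.2199]
tcp_rot: [-3.14, 0.003, 2.951]
ft_force: [1.0, 1.0, -1.3]
grip_width: 0.0271
```

jog_arm([
  [0.4, -0.08, 0, 0],
  [0.4, -0.08, 0, 0],
  [0.3, -0.06, 0, 0],
  [0, 0, 0, 0],
  [0, 0, 0, 0],
])

```text
t: 19.5
ee_pos: [0.569, -0.1626, 0.2197]
tcp_rot: [-3.14, 0.003, 2.951]
ft_force: [0.1, 0.1, -1.0]
grip_width: 0.0272
```

jog_arm([
  [0.1, -0.02, 0, 0],
  [0.1, -0.02, 0, 0],
  [0, 0, 0, 0],
])

```text
t: 19.8
ee_pos: [0.5709, -0.163, 0.2197]
tcp_rot: [-3.14, 0.003, 2.951]
ft_force: [-0.1, -0.5, -2.1]
grip_width: 0.0273
```

jog_arm([
  [0.05, -0.01, 0, 0],
  [0, 0, 0, 0],
  [0, 0, 0, 0],
])

```text
t: 20.1
ee_pos: [0.5713, -0.1631, 0.2198]
tcp_rot: [-3.14, 0.003, 2.951]
ft_force: [0.1, -0.3, -0.9]
grip_width: 0.0273
```

jog_arm([
  [0.05, -0.01, 0, 0],
  [0, 0, 0, 0],
  [0, 0, 0, 0],
])

```text
t: 20.4
ee_pos: [0.5718, -0.1632, 0.2198]
tcp_rot: [-3.14, 0.003, 2.951]
ft_force: [0.3, 0.5, -1.1]
grip_width: 0.0268
```

Nothing felt yet. I'll set it down a little and continue.

jog_arm([
  [0, 0, -0.05, 0],
  [0.05, -0.01, 0, 0],
  [0, 0, 0, 0],
])

```text
t: 20.7
ee_pos: [0.572, -0.1632, 0.2196]
tcp_rot: [-3.14, 0.003, 2.951]
ft_force: [-3.4, 0.8, 5.6]
grip_width: 0.0272
```

jog_arm([
  [0.05, -0.01, 0, 0],
  [0, 0, 0, 0],
])

```text
t: 20.9
ee_pos: [0.5725, -0.1633, 0.2196]
tcp_rot: [-3.14, 0.003, 2.951]
ft_force: [-4.9, 1.2, 6.4]
grip_width: 0.0273
```

jog_arm([
  [0.05, -0.01, 0, 0],
  [0, 0, 0, 0],
])

```text
t: 21.1
ee_pos: [0.573, -0.1634, 0.2196]
tcp_rot: [-3.14, 0.003, 2.951]
ft_force: [-4.0, 0.9, 6.1]
grip_width: 0.0276
```

jog_arm([
  [0, 0, 0.03, 0],
  [0.03, 0, 0, 0],
  [0, 0, 0, 0],
])

```text
t: 21.4
ee_pos: [0.573, -0.1634, 0.2196]
tcp_rot: [-3.14, 0.002, 2.951]
ft_force: [-5.7, 0.7, 5.7]
grip_width: 0.0273
```

jog_arm([
  [0.03, -0.01, 0, 0],
  [0, 0, 0, 0],
])

```text
t: 21.6
ee_pos: [0.573, -0.1634, 0.2196]
tcp_rot: [-3.14, 0.001, 2.951]
ft_force: [-6.6, 0.6, 6.0]
grip_width: 0.0271
```

jog_arm([
  [0.03, -0.01, 0, 0],
  [0, 0, 0, 0],
])

```text
t: 21.8
ee_pos: [0.573, -0.1634, 0.2196]
tcp_rot: [-3.141, 0.001, 2.951]
ft_force: [-8.6, 1.9, 6.6]
grip_width: 0.0275
```

jog_arm([
  [0.05, -0.01, 0.03, 0],
  [0, 0, 0, 0],
  [0, 0, 0, 0],
])

```text
t: 22.1
ee_pos: [0.573, -0.1634, 0.2196]
tcp_rot: [-3.14, -0.0, 2.951]
ft_force: [-10.4, 2.4, 5.6]
grip_width: 0.0274
```

jog_arm([
  [0.04, -0.01, 0.03, 0],
  [0, 0, 0, 0],
  [0, 0, 0, 0],
])

```text
t: 22.4
ee_pos: [0.573, -0.1634, 0.2196]
tcp_rot: [-3.141, -0.001, 2.951]
ft_force: [-11.1, 2.5, 4.8]
grip_width: 0.0275
```

jog_arm([
  [0.05, -0.01, 0, 0],
  [0, 0, 0, 0],
  [0, 0, 0, 0],
  [0, 0, 0, 0],
])

```text
t: 22.8
ee_pos: [0.573, -0.1634, 0.2197]
tcp_rot: [-3.141, -0.002, 2.951]
ft_force: [-11.8, 2.2, 5.2]
grip_width: 0.0271
```

Held at about 12 N against the stop. Now I'll unload, open and rise.

jog_arm([
  [-0.15, 0.03, 0, 0],
  [0, 0, 0, 0],
])

```text
t: 23.0
ee_pos: [0.573, -0.1634, 0.2197]
tcp_rot: [-3.141, 0.001, 2.951]
ft_force: [-7.3, 1.1, 2.0]
grip_width: 0.0273
```

jog_arm([
  [0, 0, 0, 0],
  [0, 0, 0, 0],
  [0, 0, 0, 0],
  [0, 0, 0, 0],
  [0, 0, 0, 0],
  [0, 0, 0.5, 0],
  [0, 0, 1.5, 0],
  [0, 0, 2.5, 0],
  [0, 0, 2.5, 0],
], hand=1)

```text
t: 23.9
ee_pos: [0.574, -0.1636, 0.2912]
tcp_rot: [-3.14, 0.003, 2.951]
ft_force: [0.7, -0.5, -0.6]
grip_width: 0.0856
```

jog_arm([
  [-0.7, 2.5, 0, 0],
  [-0.7, 2.5, 0, 0],
  [-0.7, 2.5, 0, 0],
  [-0.7, 2.5, 0, -0.01],
  [-0.7, 2.5, 0, -0.01],
  [-0.7, 2.5, 0, -0.01],
  [-0.7, 2.5, 0, -0.01],
  [-0.7, 2.5, 0, -0.01],
  [-0.7, 2.5, 0, -0.01],
  [-0.7, 2.5, -1, -0.01],
  [-0.7, 2.5, -1, -0.01],
  [-0.7, 2.5, -2, 0],
  [-0.7, 2.5, -2, 0],
  [-0.6, 2.5, -2, 0],
  [0, 0, -1.5, 0],
  [0, 0, 0, 0],
  [0, 0, 0, 0],
])

```text
t: 25.6
ee_pos: [0.4773, 0.1863, 0.1958]
tcp_rot: [-3.14, 0.003, 2.871]
ft_force: [0.4, -0.5, -0.5]
grip_width: 0.0856
```

```bash
python3 - <<'E'
from cell import *
import cv2,numpy as np
i=get_image("wrist");S=get_image("scene");T=get_image("top");s=get_state();print(s["joint_pos"].round(3),s["ee_pos"],s["tcp_rot"]);np.savez("w5.npz",**i)
np.savez("S5.npz",**S);np.savez("T5.npz",**T)
f=lambda im,x0,y0,w,h,k:cv2.convertScaleAbs(cv2.resize(im[y0:y0+h,x0:x0+w,::-1],None,fx=k,fy=k,interpolation=cv2.INTER_CUBIC),alpha=1.3)
a=f(i["color"],230,150,160,120,2.5);b=f(S["color"],240,115,80,80,5);c=f(T["color"],335,180,80,80,5)
cv2.imwrite("pics/c6.png",np.vstack([np.hstack([b,c]),np.pad(a[:200],((0,0),(0,400),(0,0)))]))
E
```

```text
[ 0.373  0.229 -0.116  1.222 -0.003  0.644] [0.47788735 0.18611716 0.19628578] [-3.14145259  0.00452459  2.87026955]
```

View pics/c6.png

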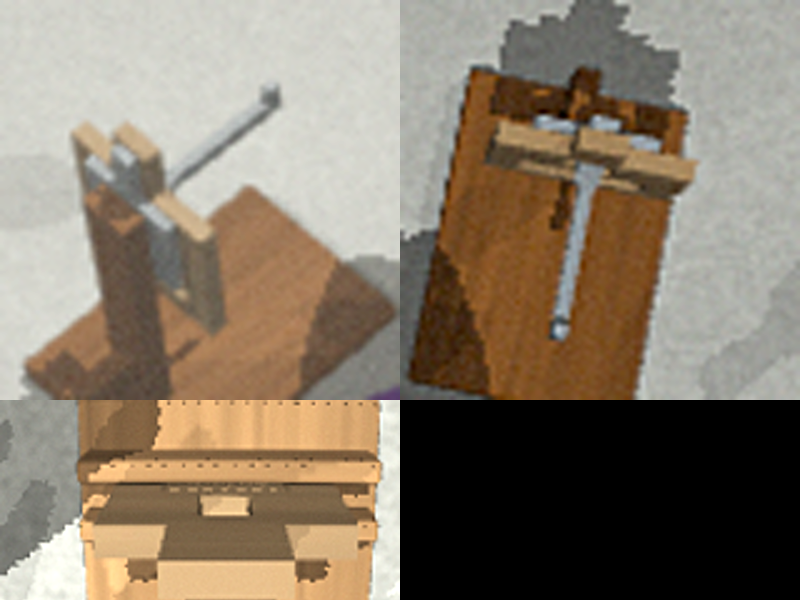

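The large template hangs flat against the stop in both views. The medium tab's top face starts at about row 214 and is centred near column 321 in the wrist image. I'll work out its offset.

```bash
python3 - <<'E'
from h import *
W=np.load("w5.npz");g=cv2.cvtColor(W["color"],cv2.COLOR_RGB2GRAY)
print(g[205:250,321]);print(g[222,285:300],g[222,344:360])
for u,v in((321.6,214),(321.6,229),(293.5,222),(350,222)):print(u,v,wonz(W,u,v,.127).round(4))
E
```

```text
[ 83  80  81  80  78  77  77  80  72 123 158 155 153 153 153 155 154 154
 153 153 152 153 155 159 142  98  65  73  76  74  64 121 148 138 106  75
  76  80  81  77  74  71 122 139 137]
[154 152  81  64 120 154 150 147 156 155 156 155 155 156 153] [152 154 154 154 146  74 121 148 156 153  72  71 132 150 149 145]
321.6 214 [0.472  0.1901 0.127 ]
321.6 229 [0.4832 0.187  0.127 ]
293.5 222 [0.4725 0.1688 0.127 ]
350 222 [0.4834 0.2083 0.127 ]
```

jog_arm([
  [0, 0.15, -2, 0],
  [0, 0, -2, 0],
  [0, 0, -2, 0],
  [0, 0, -2, 0],
  [0, 0, -1.3, 0],
  [0, 0, -0.7, 0],
  [0, 0, 0, 0],
])

```text
t: 26.45
ee_pos: [0.4772, 0.1875, 0.095]
tcp_rot: [-3.14, 0.003, 2.871]
ft_force: [-0.4, -0.8, 0.7]
grip_width: 0.0853
```

jog_arm([
  [0, 0, 0, 0],
  [0, 0, 0, 0],
  [0, 0, 0, 0],
  [0, 0, 0, 0],
  [0, 0, 0, 0],
  [0, 0, 0, 0],
], hand=0, force=40)

```text
t: 27.05
ee_pos: [0.4776, 0.1879, 0.0959]
tcp_rot: [-3.141, 0.004, 2.871]
ft_force: [-1.2, -1.4, 5.7]
grip_width: 0.0393
```

jog_arm([
  [0, 0, 0.9, 0],
  [0, 0, 1.9, 0],
  [0, 0, 2.5, 0],
  [0, 0, 2.5, 0],
  [0, 0, 2.5, 0],
  [0, 0, 2.5, 0],
  [-0.6, -1, 2.5, 0],
  [-0.6, -2.5, 0, 0.01],
  [-0.6, -2.5, 0, 0.01],
  [-0.6, -2.5, 0, 0.01],
  [-0.6, -2.5, 0, 0.01],
  [-0.6, -2.5, 0, 0.01],
  [-0.6, -2.5, 0, 0.01],
  [-0.6, -2.5, 0, 0.01],
  [-0.6, -2.5, 0, 0.01],
  [-0.6, -2.5, 0, 0],
  [-0.6, -2.5, 0, 0],
  [-0.6, -2.5, 0, 0],
  [-0.6, -2.5, 0, 0],
  [0, -0.8, 0, 0],
])

```text
t: 29.05
ee_pos: [0.3985, -0.1316, 0.2487]
tcp_rot: [-3.14, 0.003, 2.949]
ft_force: [-0.1, 0.2, -1.0]
grip_width: 0.0395
```

jog_arm([
  [0, 0, -0.8, 0],
  [0, 0, -0.7, 0],
  [0, 0, 0, 0],
  [0, 0, 0, 0],
])

```text
t: 29.45
ee_pos: [0.3991, -0.1293, 0.2329]
tcp_rot: [-3.141, 0.002, 2.952]
ft_force: [-0.2, 0.4, -1.3]
grip_width: 0.0395
```

jog_arm([
  [1.9, -0.37, 0, 0],
  [1.9, -0.37, 0, 0],
  [1.9, -0.37, 0, 0],
  [1.9, -0.37, 0, 0],
  [1.9, -0.37, 0, 0],
  [0, 0, 0, 0],
  [0, 0, -0.5, 0],
  [0, 0, -0.5, 0],
  [0, 0, -0.3, 0],
  [1.2, -0.23, 0, 0],
  [1.2, -0.23, 0, 0],
  [1.2, -0.23, 0, 0],
  [1.2, -0.23, 0, 0],
  [0.6, -0.12, 0, 0],
  [0.5, -0.1, 0, 0],
  [0, 0, 0, 0],
  [0, 0, 0, 0],
])

```text
t: 31.15
ee_pos: [0.5529, -0.16, 0.2201]
tcp_rot: [-3.14, 0.003, 2.951]
ft_force: [-0.4, -0.2, -0.8]
grip_width: 0.0392
```

jog_arm([
  [0, 0, -0.08, 0],
  [0, 0, 0, 0],
  [0, 0, 0, 0],
])

```text
t: 31.45
ee_pos: [0.5529, -0.16, 0.2195]
tcp_rot: [-3.14, 0.003, 2.951]
ft_force: [-0.8, -0.8, -1.1]
grip_width: 0.0394
```

jog_arm([
  [0.3, -0.05, -0.04, 0],
  [0.3, -0.05, 0, 0],
  [0, 0, 0, 0],
  [0, 0, 0, 0],
])

```text
t: 31.85
ee_pos: [0.5593, -0.1611, 0.2189]
tcp_rot: [-3.14, 0.003, 2.951]
ft_force: [0.4, -0.1, -1.3]
grip_width: 0.0391
```

jog_arm([
  [0.1, -0.02, -0.02, 0],
  [0, 0, 0, 0],
  [0, 0, 0, 0],
])

```text
t: 32.15
ee_pos: [0.5601, -0.1612, 0.2189]
tcp_rot: [-3.14, 0.003, 2.951]
ft_force: [-1.4, 0.9, 1.3]
grip_width: 0.0394
```

jog_arm([
  [0.05, -0.01, 0, 0],
  [0, 0, 0, 0],
])

```text
t: 32.35
ee_pos: [0.5607, -0.1614, 0.2189]
tcp_rot: [-3.14, 0.003, 2.951]
ft_force: [-1.1, 0.8, 1.3]
grip_width: 0.0396
```

jog_arm([
  [0.04, -0.01, 0, 0],
  [0, 0, 0, 0],
])

```text
t: 32.55
ee_pos: [0.561, -0.1614, 0.2188]
tcp_rot: [-3.14, 0.003, 2.951]
ft_force: [-1.2, 0.2, 1.7]
grip_width: 0.0393
```

jog_arm([
  [0.04, -0.01, 0, 0],
  [0, 0, 0, 0],
])

```text
t: 32.75
ee_pos: [0.561, -0.1614, 0.2188]
tcp_rot: [-3.14, 0.002, 2.951]
ft_force: [-5.4, 1.5, 4.4]
grip_width: 0.0393
```

jog_arm([
  [0.04, -0.01, 0, 0],
  [0, 0, 0, 0],
])

```text
t: 32.95
ee_pos: [0.561, -0.1614, 0.2188]
tcp_rot: [-3.141, 0.002, 2.951]
ft_force: [-6.2, 1.8, 5.6]
grip_width: 0.0392
```

jog_arm([
  [0.04, -0.01, 0, 0],
  [0, 0, 0, 0],
])

```text
t: 33.15
ee_pos: [0.561, -0.1614, 0.2188]
tcp_rot: [-3.141, 0.001, 2.951]
ft_force: [-8.6, 1.5, 5.7]
grip_width: 0.0393
```

jog_arm([
  [0.05, -0.01, 0.03, 0],
  [0.05, -0.01, 0.03, 0],
  [0, 0, 0, 0],
  [0, 0, 0, 0],
])

```text
t: 33.55
ee_pos: [0.561, -0.1614, 0.2189]
tcp_rot: [-3.141, -0.001, 2.951]
ft_force: [-11.6, 2.5, 4.5]
grip_width: 0.0392
```

jog_arm([
  [0.05, -0.01, 0, 0],
  [0, 0, 0, 0],
  [0, 0, 0, 0],
  [0, 0, 0, 0],
])

```text
t: 33.95
ee_pos: [0.561, -0.1614, 0.2189]
tcp_rot: [-3.141, -0.002, 2.951]
ft_force: [-14.1, 2.9, 5.7]
grip_width: 0.0395
```

jog_arm([
  [-0.2, 0.04, 0, 0],
  [0, 0, 0, 0],
])

```text
t: 34.15
ee_pos: [0.561, -0.1614, 0.219]
tcp_rot: [-3.141, 0.002, 2.951]
ft_force: [-5.9, 1.5, 0.1]
grip_width: 0.0397
```

jog_arm([
  [0, 0, 0, 0],
  [0, 0, 0, 0],
  [0, 0, 0, 0],
  [0, 0, 0, 0],
  [0, 0, 0, 0],
  [0, 0, 0.5, 0],
  [0, 0, 1.5, 0],
  [0, 0, 2.5, 0],
  [0, 0, 2.5, 0],
  [0, 0, 0, 0],
], hand=1)

```text
t: 35.15
ee_pos: [0.563, -0.162, 0.2931]
tcp_rot: [-3.14, 0.009, 2.951]
ft_force: [0.7, -0.5, -0.4]
grip_width: 0.0854
```

jog_arm([
  [0, 1.3, 0, 0],
  [0, 2.5, 0, 0],
  [0, 2.5, 0, 0],
  [0, 2.5, 0, -0.01],
  [0, 2.5, 0, -0.01],
  [0, 2.5, 0, -0.01],
  [0, 2.5, 0, -0.01],
  [0, 2.5, 0, -0.01],
  [0, 2.5, 0, -0.01],
  [-0.1, 2.5, -1, -0.01],
  [-0.1, 2.5, -2, -0.01],
  [-0.1, 2.5, -2, 0],
  [-0.1, 2.5, -2, 0],
  [-0.1, 2, -2, 0],
  [-0.1, 0, -2, 0],
  [0, 0, 0, 0],
  [0, 0, 0, 0],
])

```text
t: 36.85
ee_pos: [0.5549, 0.1716, 0.179]
tcp_rot: [-3.14, 0.002, 2.871]
ft_force: [-0.6, 0.6, -0.2]
grip_width: 0.0854
```

```bash
python3 - <<'E'
from cell import *
import cv2,numpy as np
i=get_image("wrist");S=get_image("scene");T=get_image("top");s=get_state();print(s["ee_pos"],s["tcp_rot"]);np.savez("w6.npz",**i)
f=lambda im,x0,y0,w,h,k:cv2.convertScaleAbs(cv2.resize(im[y0:y0+h,x0:x0+w,::-1],None,fx=k,fy=k,interpolation=cv2.INTER_CUBIC),alpha=1.3)
a=f(i["color"],260,180,120,70,3.3);b=f(S["color"],240,115,80,70,5);c=f(T["color"],335,180,80,70,5)
a=a[:231,:400]
cv2.imwrite("pics/c7.png",np.vstack([np.hstack([b,c]),np.pad(a,((0,0),(0,800-a.shape[1]),(0,0)))]))
E
```

```text
[0.55622219 0.17124479 0.18043566] [-3.14129567  0.00438886  2.87050781]
```

View pics/c7.png

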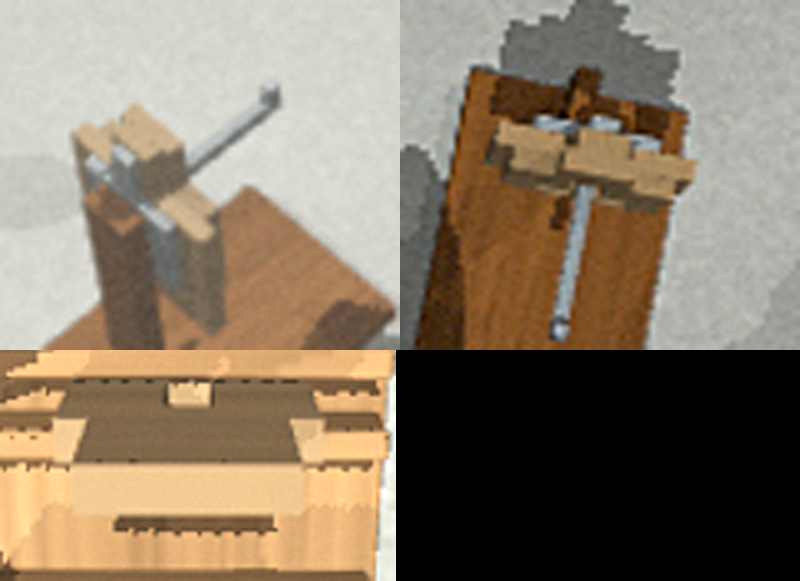

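The medium template hangs flat against the large one. The small tab's top face is centred at about (317,222) in the wrist view, about 1 mm off centre.

jog_arm([
  [0, -0.1, -2, 0],
  [0, 0, -2, 0],
  [0, 0, -2, 0],
  [0, 0, -2, 0],
  [0, 0, -1.5, 0],
  [0, 0, -0.9, 0],
  [0, 0, 0, 0],
])

```text
t: 37.7
ee_pos: [0.5556, 0.17, 0.075]
tcp_rot: [-3.14, 0.002, 2.87]
ft_force: [0.7, 0.4, 0.2]
grip_width: 0.0855
```

jog_arm([
  [0, 0, 0, 0],
  [0, 0, 0, 0],
  [0, 0, 0, 0],
  [0, 0, 0, 0],
  [0, 0, 0, 0],
  [0, 0, 0, 0],
], hand=0, force=40)

```text
t: 38.3
ee_pos: [0.5564, 0.1704, 0.0765]
tcp_rot: [-3.141, 0.005, 2.871]
ft_force: [-0.8, -1.9, 7.2]
grip_width: 0.0513
```

jog_arm([
  [0, 0, 0.9, 0],
  [0, 0, 1.9, 0],
  [0, 0, 2.5, 0],
  [0, 0, 2.5, 0],
  [0, 0, 2.5, 0],
  [0, 0, 2.5, 0],
  [0, 0, 2.5, 0],
  [-1.3, -2.5, 2, 0.01],
  [-1.3, -2.5, 0, 0.01],
  [-1.3, -2.5, 0, 0.01],
  [-1.3, -2.5, 0, 0.01],
  [-1.3, -2.5, 0, 0.01],
  [-1.3, -2.5, 0, 0.01],
  [-1.3, -2.5, 0, 0.01],
  [-1.3, -2.5, 0, 0.01],
  [-1.3, -2.5, 0, 0],
  [-1.3, -2.5, 0, 0],
  [-1.3, -2.5, 0, 0],
  [-1.3, -2.5, 0, 0],
])

```text
t: 40.2
ee_pos: [0.399, -0.1304, 0.2491]
tcp_rot: [-3.14, 0.004, 2.951]
ft_force: [1.0, 0.2, -1.2]
grip_width: 0.0513
```

jog_arm([
  [0, 0, -0.8, 0],
  [0, 0, -0.6, 0],
  [0, 0, 0, 0],
  [0, 0, 0, 0],
])

```text
t: 40.6
ee_pos: [0.3999, -0.129, 0.2343]
tcp_rot: [-3.141, 0.003, 2.952]
ft_force: [-1.1, 0.2, 0.0]
grip_width: 0.051
```

Before threading the narrow slot, I'll check the lateral alignment. I'll compare the hung large tab and the bar in the same top image, and the held small template against the tip in a scene image.

```bash
python3 - <<'E'
from h import *
from cell import *
T=np.load("T5.npz")
hsv=cv2.cvtColor(T["color"],cv2.COLOR_RGB2HSV)
m=((hsv[...,1]<70)&(hsv[...,2]>50));P=[]
for v in range(220,244):
    c=np.flatnonzero(m[v,360:382])+360; P.append(onz(T,c.mean(),v,.2)[:2])
P=np.array(P);k=np.polyfit(P[:,0],P[:,1],1);print("T5 bar yaw",np.arctan(k[0]),"y@.48,.57",np.polyval(k,[.48,.57]))
for c in((580,138),(612,145),(645,152)):print(onz(T,335+(c[0]-400)/5,180+c[1]/5,.25).round(4))
S=get_image("scene");np.savez("S7.npz",**S)
s=get_state();print(s["ee_pos"])
a=cv2.convertScaleAbs(cv2.resize(S["color"][95:145,285:345,::-1],None,fx=10,fy=10,interpolation=cv2.INTER_CUBIC),alpha=1.5)
b=cv2.convertScaleAbs(cv2.resize(T["color"][195:249,362:382,::-1],None,fx=10,fy=10,interpolation=cv2.INTER_CUBIC),alpha=1.5)[:500]
cv2.imwrite("pics/c8.png",np.hstack([a,b]))
from scipy.spatial.transform import Rotation as Ro
R=Ro.from_euler("z",-.19).as_matrix();o=s["ee_pos"]+[0,0,-.0645]-R@[.0015,0,0]
for n,l in(("BL+",(.006,-.035,0)),("BR+",(.006,.035,0)),("shR+",(.006,.035,.058)),("slotTL+",(.006,-.006,.045)),("slotBR+",(.006,.006,.015)),("slotBL+",(.006,-.006,.015))):
    p=proj(S,o+R@l);print(n,((p-[285,95])*10).round(0))
u=np.array([np.cos(.193),-np.sin(.193),0]);t=np.array([.4757,-.1445,.21]);w=np.array([-u[1],u[0],0])
for a in(-.004,.004):
  for b in(-.004,.004):print(a,b,((proj(S,t+a*u+b*w)-[285,95])*10).round(0))
E
```

```text
T5 bar yaw -0.1908562565407043 y@.48,.57 [-0.14407832 -0.16146703]
[ 0.5739 -0.1515  0.25  ]
[ 0.5703 -0.1685  0.25  ]
[ 0.5667 -0.186   0.25  ]
[ 0.40008883 -0.12902274  0.23445056]
BL+ [185. 255.]
BR+ [347. 382.]
shR+ [346. 257.]
slotTL+ [248. 210.]
slotBR+ [279. 297.]
slotBL+ [250. 275.]
-0.004 -0.004 [ 85. 353.]
-0.004 0.004 [104. 369.]
0.004 -0.004 [ 65. 369.]
0.004 0.004 [ 84. 384.]
```

View pics/c8.png

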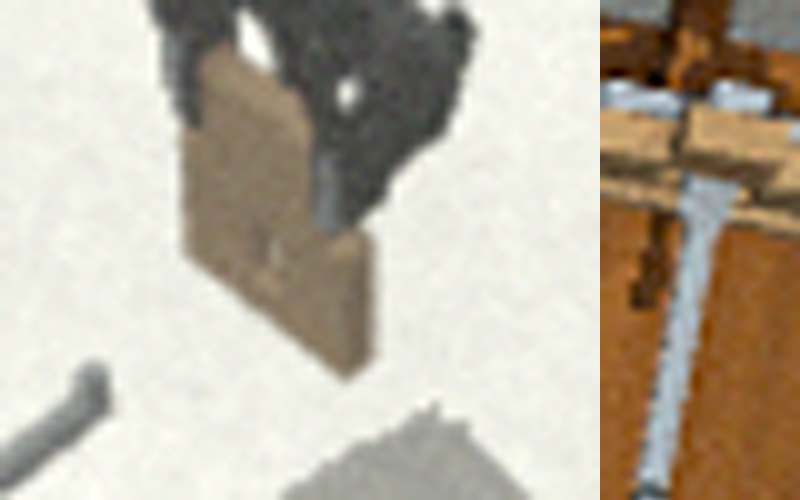

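The template corners match their predictions exactly. The tip and bar appear about 1–3 mm further to +y than my line. The side-force-free fits of large and medium limit that to 2 mm or less, so I'll bias +1.2 mm and thread slowly.

jog_arm([
  [0, 0.05, 0, 0],
  [1.9, -0.37, 0, 0],
  [1.9, -0.37, 0, 0],
  [1.9, -0.37, 0, 0],
  [1, -0.2, 0, 0],
  [0.8, -0.15, 0, 0],
  [0, 0, 0, 0],
])

```text
t: 41.35
ee_pos: [0.4753, -0.1437, 0.2342]
tcp_rot: [-3.14, 0.003, 2.951]
ft_force: [1.1, -0.0, -1.7]
grip_width: 0.051
```

jog_arm([
  [0.7, -0.14, 0, 0],
  [0.7, -0.14, 0, 0],
  [0.7, -0.13, 0, 0],
  [0, 0, 0, 0],
])

```text
t: 41.75
ee_pos: [0.4966, -0.1481, 0.2343]
tcp_rot: [-3.14, 0.003, 2.951]
ft_force: [-0.1, -0.9, -0.6]
grip_width: 0.0511
```

jog_arm([
  [0, 0.07, -0.5, 0],
  [0, 0, -0.5, 0],
  [0, 0, -0.3, 0],
  [0, 0, 0, 0],
  [1.1, -0.21, 0, 0],
  [1.1, -0.21, 0, 0],
  [1.1, -0.21, 0, 0],
  [1, -0.2, 0, 0],
  [0, 0, 0, 0],
  [0, 0, 0, 0],
])

```text
t: 42.75
ee_pos: [0.5388, -0.1554, 0.221]
tcp_rot: [-3.14, 0.002, 2.951]
ft_force: [-0.6, 0.8, -0.9]
grip_width: 0.051
```

jog_arm([
  [0.2, -0.04, -0.1, 0],
  [0.1, -0.02, -0.03, 0],
  [0, 0, 0, 0],
  [0, 0, 0, 0],
])

```text
t: 43.15
ee_pos: [0.5416, -0.156, 0.2202]
tcp_rot: [-3.14, 0.003, 2.951]
ft_force: [0.8, -0.1, -1.0]
grip_width: 0.051
```

jog_arm([
  [0.2, -0.04, -0.04, 0],
  [0.2, -0.04, 0, 0],
  [0, 0, 0, 0],
  [0, 0, 0, 0],
])

```text
t: 43.55
ee_pos: [0.5458, -0.1569, 0.2196]
tcp_rot: [-3.14, 0.003, 2.951]
ft_force: [-0.3, 0.2, -0.7]
grip_width: 0.051
```

jog_arm([
  [0.1, -0.02, -0.03, 0],
  [0, 0, 0, 0],
  [0, 0, 0, 0],
])

```text
t: 43.85
ee_pos: [0.5467, -0.157, 0.2194]
tcp_rot: [-3.14, 0.003, 2.951]
ft_force: [-0.3, -1.1, -0.0]
grip_width: 0.0514
```

jog_arm([
  [0.05, -0.01, -0.02, 0],
  [0, 0, 0, 0],
  [0, 0, 0, 0],
])

```text
t: 44.15
ee_pos: [0.5472, -0.1571, 0.2193]
tcp_rot: [-3.14, 0.003, 2.951]
ft_force: [-1.8, 0.8, 2.0]
grip_width: 0.0509
```

jog_arm([
  [0.05, -0.01, 0, 0],
  [0, 0, 0, 0],
])

```text
t: 44.35
ee_pos: [0.5477, -0.1573, 0.2193]
tcp_rot: [-3.14, 0.003, 2.951]
ft_force: [-1.6, 1.1, 1.9]
grip_width: 0.0513
```

Resting on the bar; now a fine advance to contact.

jog_arm([
  [0.05, -0.01, 0, 0],
  [0, 0, 0, 0],
])

```text
t: 44.55
ee_pos: [0.5482, -0.1573, 0.2193]
tcp_rot: [-3.14, 0.003, 2.951]
ft_force: [-2.1, -0.2, 3.3]
grip_width: 0.0515
```

jog_arm([
  [0.05, -0.01, 0, 0],
  [0, 0, 0, 0],
])

```text
t: 44.75
ee_pos: [0.5487, -0.1574, 0.2193]
tcp_rot: [-3.14, 0.003, 2.951]
ft_force: [-2.3, 1.5, 3.5]
grip_width: 0.0513
```

jog_arm([
  [0.05, -0.01, 0, 0],
  [0, 0, 0, 0],
])

```text
t: 44.95
ee_pos: [0.5492, -0.1575, 0.2193]
tcp_rot: [-3.14, 0.003, 2.951]
ft_force: [-2.8, 0.3, 5.0]
grip_width: 0.0512
```

jog_arm([
  [0.04, -0.01, 0, 0],
  [0, 0, 0, 0],
])

```text
t: 45.15
ee_pos: [0.5496, -0.1576, 0.2192]
tcp_rot: [-3.14, 0.003, 2.951]
ft_force: [-3.0, -0.2, 4.9]
grip_width: 0.0515
```

jog_arm([
  [0.05, -0.01, 0.02, 0],
  [0, 0, 0, 0],
])

```text
t: 45.35
ee_pos: [0.5502, -0.1577, 0.2193]
tcp_rot: [-3.14, 0.003, 2.951]
ft_force: [-3.5, 0.2, 2.9]
grip_width: 0.0511
```

jog_arm([
  [0.05, -0.01, 0, 0],
  [0, 0, 0, 0],
])

```text
t: 45.55
ee_pos: [0.5502, -0.1577, 0.2193]
tcp_rot: [-3.14, 0.002, 2.951]
ft_force: [-4.9, 0.9, 3.6]
grip_width: 0.0514
```

jog_arm([
  [0.04, -0.01, 0, 0],
  [0, 0, 0, 0],
])

```text
t: 45.75
ee_pos: [0.5502, -0.1577, 0.2192]
tcp_rot: [-3.14, 0.001, 2.951]
ft_force: [-6.5, 2.4, 4.5]
grip_width: 0.0513
```

jog_arm([
  [0.04, -0.01, 0, 0],
  [0, 0, 0, 0],
])

```text
t: 45.95
ee_pos: [0.5502, -0.1577, 0.2193]
tcp_rot: [-3.141, 0.001, 2.951]
ft_force: [-8.5, 1.8, 6.3]
grip_width: 0.0516
```

Contact is at x = 0.5502, as expected (0.549–0.551). I'll build to about 13 N and hold.

jog_arm([
  [0.05, -0.01, 0.03, 0],
  [0.05, -0.01, 0.03, 0],
  [0, 0, 0, 0],
  [0, 0, 0, 0],
])

```text
t: 46.35
ee_pos: [0.5502, -0.1578, 0.2193]
tcp_rot: [-3.141, -0.002, 2.951]
ft_force: [-12.7, 2.6, 4.0]
grip_width: 0.0515
```

jog_arm([
  [0.04, -0.01, 0, 0],
  [0, 0, 0, 0],
  [0, 0, 0, 0],
  [0, 0, 0, 0],
])

```text
t: 46.75
ee_pos: [0.5502, -0.1577, 0.2193]
tcp_rot: [-3.141, -0.002, 2.951]
ft_force: [-12.7, 2.8, 6.4]
grip_width: 0.0516
```

jog_arm([
  [-0.2, 0.04, 0, 0],
  [0, 0, 0, 0],
])

```text
t: 46.95
ee_pos: [0.5502, -0.1578, 0.2194]
tcp_rot: [-3.141, 0.001, 2.951]
ft_force: [-5.3, 0.9, -0.4]
grip_width: 0.0515
```

jog_arm([
  [0, 0, 0, 0],
  [0, 0, 0, 0],
  [0, 0, 0, 0],
  [0, 0, 0, 0],
  [0, 0, 0, 0],
  [0, 0, 0.5, 0],
  [0, 0, 1.5, 0],
  [0, 0, 2.5, 0],
  [0, 0, 2.5, 0],
  [-2, 1.5, 1, 0],
  [-2, 2.5, 0, 0],
  [-2, 2.5, 0, 0],
  [-2, 2.5, 0, 0],
  [-2, 2.5, 0, 0],
  [-2, 2.5, 0, 0],
  [-2, 2.5, 0, 0],
  [0, 0, 0, 0],
  [0, 0, 0, 0],
], hand=1)

```text
t: 48.75
ee_pos: [0.4109, 0.0074, 0.3007]
tcp_rot: [-3.141, 0.005, 2.953]
ft_force: [0.0, -0.9, 0.0]
grip_width: 0.0853
```

```bash
python3 - <<'E'
from cell import *
import cv2,numpy as np
S=get_image("scene");T=get_image("top");s=get_state();print(s["t"],s["ee_pos"],s["ft_force"]);
f=lambda im,x0,y0,w,h,k:cv2.convertScaleAbs(cv2.resize(im[y0:y0+h,x0:x0+w,::-1],None,fx=k,fy=k,interpolation=cv2.INTER_CUBIC),alpha=1.3)
b=f(S["color"],240,105,80,100,5);c=f(T["color"],335,170,80,100,5)
cv2.imwrite("pics/c9.png",np.hstack([b,c]))
for n,I in(("scene0",S),("top0",T)):
    o=np.load(n+".npz")["color"];h=lambda im,sl:im[sl].astype(int)
    R={"scene0":{"pot":(258,215,30,45),"bottle":(192,118,28,45),"tin":(412,270,50,40)},"top0":{"pot":(312,130,32,48),"bottle":(440,200,35,28),"tin":(158,185,46,46)}}[n]
    for k,(x,y,w,H) in R.items():
        r=cv2.matchTemplate(I["color"][y-12:y+H+12,x-12:x+w+12],o[y:y+H,x:x+w],cv2.TM_CCOEFF_NORMED);_,v,_,l=cv2.minMaxLoc(r);print(n,k,round(v,2),np.array(l)-12)
E
```

```text
48.85 [0.41142948 0.00674635 0.30025385] [0.07880391 0.46308753 0.38714875]
scene0 pot 0.74 [0 0]
scene0 bottle 0.87 [0 0]
scene0 tin 1.0 [0 0]
top0 pot 0.83 [0 0]
top0 bottle 0.99 [0 0]
top0 tin 0.99 [0 0]
```

No views are left, so I'll check numerically. All tab tops lie at z = 0.25, so wood along the hook axis should span 0 to 36 mm in front of the stop.

```bash
python3 - <<'E'
from h import *
from cell import *
from scipy.ndimage import map_coordinates as mc
u=np.array([np.cos(.193),-np.sin(.193),0]);w=np.array([-u[1],u[0],0]);F=np.array([.5797,-.1638,.25])
for n in("top","scene"):
    I=get_image(n);h=cv2.cvtColor(I["color"],cv2.COLOR_RGB2HSV).astype(float)
    def row(pts):
        p=np.array([proj(I,q) for q in pts]);return [f"{mc(h[...,1],[[y],[x]],order=1)[0]:.0f}/{mc(h[...,2],[[y],[x]],order=1)[0]:.0f}" for x,y in p]
    d=np.arange(-8,52,3)
    for l in(0,.017,-.017,.023,-.023):print(n,"axis lateral",l,dict(zip(d.tolist(),row([F-u*k/1e3+w*l for k in d]))))
    e=np.arange(-36,37,4);print(n,"across small",dict(zip(e.tolist(),row([F-u*.030+w*k/1e3 for k in e]))))
print(get_state()["t"])
E
```

```text
top axis lateral 0 {-8: '125/65', -5: '24/107', -2: '31/128', 1: '88/110', 4: '116/123', 7: '111/121', 10: '109/120', 13: '108/120', 16: '109/118', 19: '108/119', 22: '110/121', 25: '106/122', 28: '112/118', 31: '111/120', 34: '106/124', 37: '115/85', 40: '112/55', 43: '111/59', 46: '71/82', 49: '69/88'}
top axis lateral 0.017 {-8: '177/83', -5: '207/67', -2: '132/71', 1: '22/74', 4: '35/70', 7: '95/56', 10: '122/44', 13: '113/92', 16: '117/113', 19: '114/126', 22: '110/114', 25: '114/112', 28: '111/120', 31: '114/123', 34: '115/124', 37: '120/86', 40: '121/58', 43: '119/60', 46: '100/63', 49: '132/59'}
top axis lateral -0.017 {-8: '210/47', -5: '209/48', -2: '184/44', 1: '28/125', 4: '26/85', 7: '59/93', 10: '121/89', 13: '112/103', 16: '111/121', 19: '108/122', 22: '108/122', 25: '110/123', 28: '111/119', 31: '106/119', 34: '110/120', 37: '112/96', 40: '121/60', 43: '112/60', 46: '99/62', 49: '151/79'}
top axis lateral 0.023 {-8: '248/39', -5: '242/21', -2: '214/24', 1: '22/120', 4: '29/111', 7: '62/101', 10: '113/128', 13: '112/96', 16: '117/56', 19: '114/48', 22: '105/49', 25: '1
[... 1813 characters left out ...]
: '80/135', 31: '80/144', 34: '70/145', 37: '28/150', 40: '8/159', 43: '8/160', 46: '10/165', 49: '12/161'}
scene axis lateral -0.023 {-8: '74/155', -5: '69/153', -2: '52/153', 1: '44/153', 4: '44/157', 7: '36/157', 10: '13/159', 13: '19/158', 16: '28/161', 19: '32/160', 22: '53/145', 25: '67/138', 28: '75/149', 31: '76/153', 34: '75/153', 37: '36/159', 40: '11/162', 43: '9/161', 46: '9/162', 49: '9/164'}
scene across small {-36: '10/165', -32: '8/165', -28: '29/160', -24: '70/153', -20: '77/153', -16: '77/153', -12: '77/153', -8: '75/155', -4: '76/152', 0: '77/151', 4: '75/151', 8: '79/154', 12: '77/154', 16: '78/153', 20: '78/153', 24: '81/133', 28: '71/88', 32: '49/80', 36: '15/89'}
48.95
```

Both views show continuous wood from about 1 to 37 mm in front of the stop, with the front edge square at ±23 mm. The small tab spans about ±26 mm and is centred, as expected for a flush nest. Handing in.

```bash
python3 -c "
from cell import *
print(close_job(), get_state()['t'])"
```

```text
the job is handed in; nothing more can be done
the job is handed in; nothing more can be done
```

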